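# Hold the pressure cap at the vent position of a coolant test tank

### The job

Pick up the pressure cap with the blue wing grip and put it down into the filler neck of the aluminium test tank with its yellow arrow at the white mark, until it sits flat on the neck. Then turn it clockwise to the yellow mark (the vent position, half way to the lock) and finish still gripping it there against the return spring, flat on the neck; never take it past the click towards the red mark. Leave the wide cap with the red grip and the other things on the bench where they are.

Things in the scene. Friction and masses are not known exactly. Their poses are not given: they have to be found in the camera images.
- cap_grip (a point): Centre of the blue wing grip of the loose pressure cap (0.11-0.21 kg): a block 62 long (cap's x) x 18 wide (y) x 34 high on an aluminium disc 80 across, 6 thick. This point is 17 above the disc's top, 23 above its underside, on the cap's axis, and 37 above the bench at the start (cap standing on its plug). A yellow arrow tab, 7 wide, sticks out of the rim to radius 52 in the cap's +x. z is up.
- cap_arrow (a point): Point on the underside of the cap's yellow arrow tab, 46 from the cap's axis in its +x, level with the disc's underside. Same axes as cap_grip.
- cap_seat (a point): Centre of the underside of the cap's disc, 23 below cap_grip; meets neck_top when the cap is home. Same axes as cap_grip. Below it: a black plug 52 in diameter, 14 deep, chamfered foot, with two opposite steel lugs (along +x and -x) out to radius 32, 12 wide, 5 thick, their tops 6.5 below the disc's underside.
- neck_top (a point): Centre of the mouth of the fixed tank's filler neck at its upper rim, 100 above the bench. Round mouth 56 wide; two gaps 20 wide for the lugs towards its +x and -x; the lugs turn below the 5 thick rim. x points to the white mark, z up. The cap goes in with its x along this x (about 6 degrees play either way), then turns clockwise seen from above (negative about z).
- tank: The aluminium test tank; origin on the bench under the neck's axis, axes as neck_top. 136 (x) x 215 (y) x 78 high, reaching 147 from the neck's axis in -y and 68 in the other directions. A gauge 115 from the axis in -y reaches 134 above the bench. Round the neck lies a black collar of radius 64, 5 lower than the rim.
- white_mark (a point): Entry mark: 46 from the neck's axis in its +x, level with the rim; white stripe on the black collar just outside. The cap's arrow stands over it when the cap goes in.
- yellow_mark (a point): Vent mark: 46 from the neck's axis, 45 degrees clockwise from the white mark, level with the rim; yellow stripe just outside.
- red_mark (a point): Lock mark: 46 from the neck's axis, 90 degrees clockwise from the white mark, level with the rim; red stripe just outside. A sprung steel click ball stands out of the collar 72 degrees round from the white mark; the arrow tab meets it from about 63 degrees on.
- return_ring (a joint): Spring-loaded ring hidden in the neck (rad), 0 at rest. The cap's lugs meet it after about 6 degrees of turning and push it round; it then reads the cap's turn from the white mark less about 0.1 (about 0.7 at the yellow mark). It resists with 0.05 N m at 0, 0.10 N m at the yellow mark, and turns the cap back if let go.
- wide_cap_grip (a point): Bystander: centre of the red wing grip (62 x 18 x 34) of the wide cap, 92 in diameter, 37 above the bench; too wide for this neck.
- wrench: Bystander: steel wrench lying on the bench, origin under its middle.
- screwdriver: Bystander: screwdriver lying on the bench.
- bearing: Bystander: steel bearing ring 52 in diameter, 16 high, origin under its centre.
- socket_a: Bystander: steel socket 28 in diameter, 36 high, origin under its centre.
- socket_b: Bystander: dark socket 34 in diameter, 42 high, origin under its centre.
- spray_can: Bystander: orange spray can 60 in diameter, 170 high, origin under its centre.
Mind the look-alikes: they are no part of the job. What is shaped like the part that bears cap_grip but orange or turquoise is not meant.

How it is judged:
By the outcome, as a careful person would: the job done as asked, in the order asked, and still so for the second after the job is handed in, while the arm keeps its last pose, push and grip.
It also fails if it takes over 35 s, if anything falls off the work surface, if the arm or the gripper's body presses on something with over 40 N, if the wrist force passes 120 N, or if a joint passes its speed limit or range.

### The arm

A 7-joint arm with a two-finger parallel gripper is mounted at the origin on the work surface. World frame = base frame: x ahead of the robot, y to its left, z up, the work surface at z = 0. Lengths are in m, angles in degrees, forces in N, time in s.
With the tool pointing down it reaches from about 0.4 to 0.925 m from the base axis. Payload 5.6 kg.
Tool frame: the origin (TCP) lies at the very end of the fingers, on their centre line; the grasp point (between the pads) lies 19 mm behind it; z points along the fingers, y is the direction in which the jaws open and shut (so a half turn about z gives the same grasp; the last joint's range is limited). The gripper opens to 85 mm and grips with 20 to 120 N. Pads are 22 mm wide; open, the fingers measure 114 mm over their backs; the gripper's body (76 mm by 85 mm) begins 54 mm behind the grasp point. The pads swing forward as they close: fully open they stand 13 mm farther back than shut.
Start: joints at [64.63, 26.786, -0.665, 91.828, 0.344, 61.387, -3.226], TCP at [0.253, -0.599, 0.231] pointing down, gripper open.
Joint ranges: [-144.91, 144.91], [-17.63, 115.5], [-89.93, 88.59], [15.96, 139.68], [-74.01, 254.01], [8.47, 105.57], [-167.45, 167.45]. Speed limits (degrees/s): [147.25, 147.25, 180, 180, 180, 180, 180].

### API

Orientations are given as a 3x3 rotation matrix whose columns are the frame's x, y, z axes.
In Python, from plant import status, optics, robot gives the robot as it stands. The module is installed in compiled form; this text tells all that it offers.
- The arm moves only by the shell command python3 -m handwheel 'ROWS' [FORCE]. ROWS is JSON, a list of rows, each an object of numbers: "wx", "wy", "wz": the turn, a rotation vector about the tool's x, y, z in degrees; "dx", "dy", "dz": the shift along the tool's x, y, z in mm; "gripper": the finger opening in mm, from 0 to 85.4. A call has exactly 10 rows; each row is the pose to reach, as a shift and turn from the pose measured when the call began, along the tool's axes at that moment; what a row does not reach only later rows make up. A row lasts 1/12 s, in which the tool goes at most 41.7 mm and 7.16 degrees, less where a joint would pass 70% of its speed; a pose out of reach is approached as far as the arm can. A call with a gripper value outside its range is refused whole. The fingers move at their own pace and stop on an object; FORCE is the grip in N (left out, the last holds). Time passes only in rows, so rows that repeat a pose let the fingers close, or fill a call up. It gives the time, the measured TCP pose, the force and the opening at its end, in the units of the state.
- status.sense(): the state, without advancing time (a new reading comes with each control period).
- optics.read_camera(name): name is "side" or "top"; returns the picture (420x560x3 uint8, blue, green, red); there is no depth.
- optics.calibration(name): a dict with "fx", "fy", "cx", "cy" (pixels), "rvec" (rotation vector, rad) and "tvec" (3), from world to camera coordinates, as OpenCV has them. Camera axes: x right, y down, z forward; pixel columns grow to the right and rows downward; lengths in m; the calibration is good to about 2 mm. A picture is of the moment at which its call begins. calibration takes no time and is no camera call.
- robot.job_done(): hands the job in, once; it reports no verdict.
The state is a dict: "t": time; "q": joint angles; "qd": joint speeds; "tau": joint torques, N m; "ee_pos": TCP position; "orientation": TCP orientation; "wrist_force": force on the tool from outside, world axes, zero at the start; "wrist_torque": the same for the moment, N m; "opening": opening from 0.0 (shut) to 1.0 (fully open).
Only numpy, scipy, OpenCV 4.12 (cv2) and the standard library are available. Lean on these libraries where they do the work, as an engineer would, in place of code of your own. Each camera call takes 0.05 s, during which the arm holds its last target.

## Working session

There is one attempt and no reset: what is moved stays moved. The work goes in short steps, Python scripts to look and compute and a shell command to move; the robot and the scene stay as the last step left them, time stands still between calls to the robot, and variables do not carry over. Pictures are saved under pics/ and viewed, and the job is handed in when it is done.

```bash
mkdir -p pics; python3 - <<'E'
from plant import status, optics, robot
import cv2
s=status.sense(); print({k:(s[k]) for k in ('t','ee_pos','orientation','opening','wrist_force')})
for n in ('top','side'):
    im=optics.read_camera(n); cv2.imwrite(f'pics/{n}0.png',im); print(n,optics.calibration(n))
E
```

```text
{'t': 0.0, 'ee_pos': array([ 0.25270038, -0.59825147,  0.2303048 ]), 'orientation': array([[ 9.21178490e-01,  3.89139463e-01, -8.17132409e-04],
       [ 3.89140301e-01, -9.21177071e-01,  1.62139578e-03],
       [-1.21774556e-04, -1.81157407e-03, -9.99998352e-01]]), 'opening': 0.9973346893022448, 'wrist_force': array([-0.38428829, -0.31398341, -0.51217978])}
top {'fx': 403.40477156152207, 'fy': 403.40477156152207, 'cx': 268.0084239969634, 'cy': 213.86710550986922, 'rvec': array([ 1.98720156, -2.24195231,  0.22754213]), 'tvec': array([0.03992471, 0.52701707, 0.97653417])}
side {'fx': 537.4385989437632, 'fy': 537.4385989437632, 'cx': 283.1464417243736, 'cy': 210.94767380195674, 'rvec': array([ 0.29005873, -2.66419965,  1.44549999]), 'tvec': array([0.50734159, 0.14994094, 1.45451635])}
```

```bash
ls -la
```

```text
total 12
drwxr-xr-x  3 agent agent 4096 Dec  6 04:19 .
drwxr-xr-x 23 root  root  4096 Dec  6 04:19 ..
drwxr-xr-x  2 agent agent 4096 Dec  6 04:19 pics
```

View pics/top0.png

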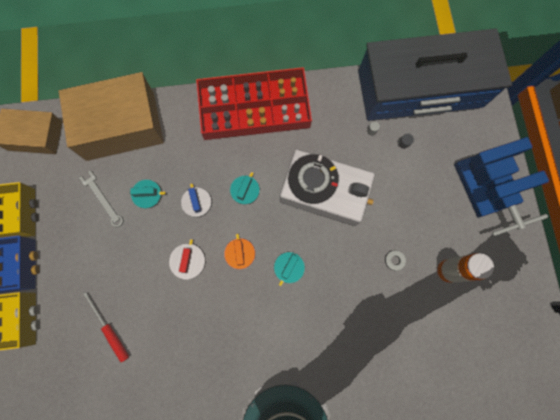

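View pics/side0.png

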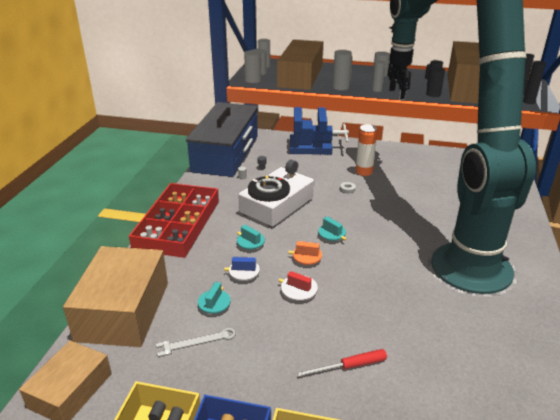

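The top view shows the blue-grip cap at about (196,200) and the tank neck at about (314,178). The marks are on the neck's upper right. I'll enlarge both.

```bash
python3 - <<'E'
import cv2, numpy as np
t=cv2.imread('pics/top0.png'); s=cv2.imread('pics/side0.png')
def crop(im,x,y,w,h,k): return cv2.resize(im[y:y+h,x:x+w],None,fx=k,fy=k,interpolation=cv2.INTER_CUBIC)
a=crop(t,170,175,50,50,8); b=crop(t,280,143,50*2,50,8)[:, :800]
cv2.imwrite('pics/c1.png',a); cv2.imwrite('pics/c2.png',crop(t,275,140,100,75,8))
cv2.imwrite('pics/c3.png',crop(s,215,165,100,125,4.8)); cv2.imwrite('pics/c4.png',crop(s,220,250,50,37,12))
E
```

```text
(no output)
```

View pics/c1.png

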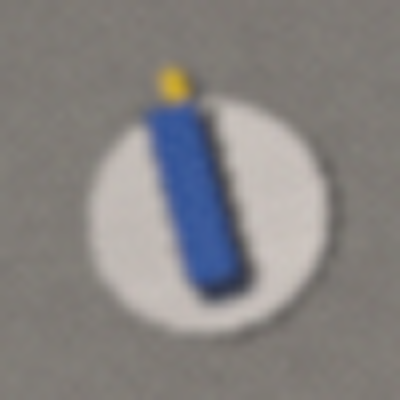

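View pics/c2.png

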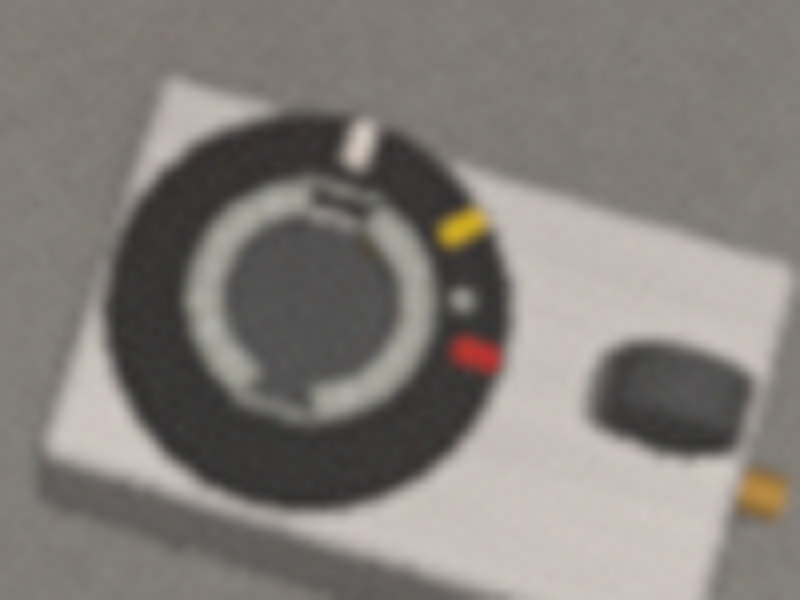

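View pics/c3.png

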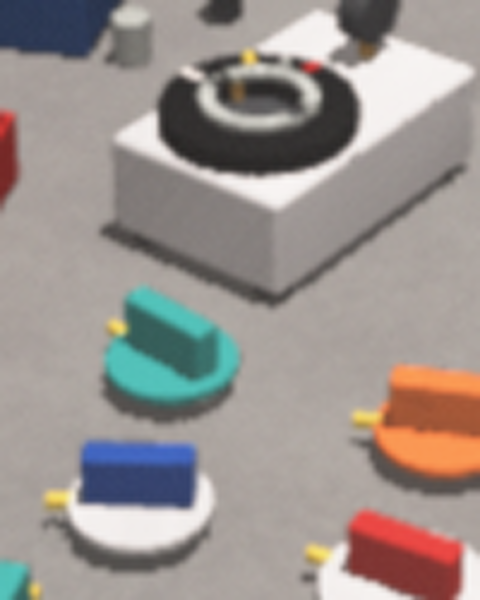

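View pics/c4.png

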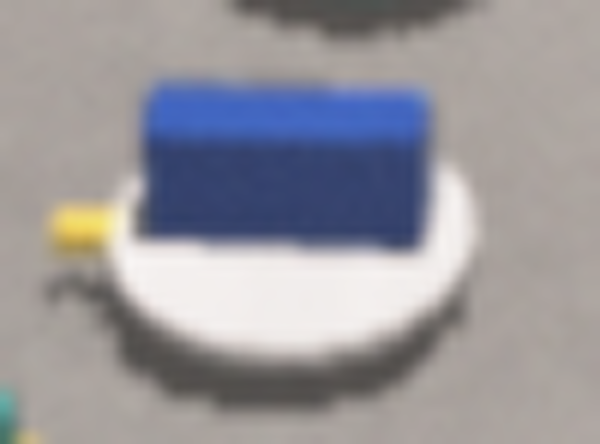

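```bash
cat > h.py <<'E'
import cv2, numpy as np
from plant import status, optics, robot
from scipy.optimize import least_squares
CAL={n:optics.calibration(n) for n in('top','side')}
def K(c): return np.array([[c['fx'],0,c['cx']],[0,c['fy'],c['cy']],[0,0,1]])
def proj(n,P):
    c=CAL[n]; return cv2.projectPoints(np.atleast_2d(np.float64(P)),c['rvec'],c['tvec'],K(c),None)[0][:,0]
def ray(n,px,z):
    c=CAL[n];R=cv2.Rodrigues(c['rvec'])[0];o=-R.T@c['tvec']
    d=R.T@np.linalg.inv(K(c))@np.array([px[0],px[1],1.]); return o+d*(z-o[2])/d[2]
def un(p,off,k): return (np.array(p)+.5)/k-.5+np.array(off)
def circ(n,x,y,z,r):
    a=np.linspace(0,2*np.pi,180)
    p=proj(n,np.c_[x+r*np.cos(a),y+r*np.sin(a),0*a+z]); return np.r_[p.min(0),p.max(0)]
E
python3 - <<'E'
from h import *
# cap
T=lambda p:un(p,(170,175),8); S=lambda p:un(p,(220,250),12)
print('cap disc top', ray('top',T((209,214)),.0185))
a=ray('top',T((172,66)),.017);print('tab tip',a)
for p in [(148,108),(205,106),(245,275),(188,285)]: print('grip corner',ray('top',T(p),.054))
for p in [(148,84),(430,92),(430,140),(147,132)]: print('side grip',ray('side',S(p),.054))
print('side tab',ray('side',S((50,226)),.017))
d=ray('top',T((209,214)),.0185)
print(circ('top',*d[:2],.0185,.040), T((89,94)),T((329,334)))
print(circ('side',*d[:2],.0185,.040), S((110,150)),S((480,362)))
# neck
T=lambda p:un(p,(275,140),8); S=lambda p:un(p,(215,165),4.8)
c=ray('top',T((311,301)),.1); print('ring',c,'collar',ray('top',T((308.5,311)),.093))
for nm,p in dict(w=(358,143),y=(463,229),r=(475,355),ball=(462,300),g1=(340,205),g2=(283,392)).items():
    q=ray('top',T(p),.096 if nm[0] in'wyrb' else .1); v=q-c; print(nm,q,np.hypot(*v[:2]),np.degrees(np.arctan2(v[1],v[0])))
print(circ('side',*c[:2],.1,.036),S((197,62)),S((322,130)))
print(circ('side',*c[:2],.095,.064),S((159,52)),S((358,174)))
for p in[(190,73),(249,57),(313,67)]:
    q=ray('side',S(p),.096); v=q-c; print('side',q,np.hypot(*v[:2]),np.degrees(np.arctan2(v[1],v[0])))
E
```

```text
cap disc top [0.59238619 0.16267797 0.0185    ]
tab tip [0.64533534 0.1709962  0.017     ]
grip corner [0.62069372 0.17378603 0.054     ]
grip corner [0.61913855 0.15539976 0.054     ]
grip corner [0.5617212  0.14735056 0.054     ]
grip corner [0.56064989 0.16575292 0.054     ]
side grip [0.61976962 0.1662912  0.054     ]
side grip [0.55948409 0.15561167 0.054     ]
side grip [0.55525132 0.17171574 0.054     ]
side grip [0.61513756 0.18235576 0.054     ]
side tab [0.64152028 0.17425845 0.017     ]
[180.66159556 186.81068289 210.70812067 216.03677012] [180.6875 186.3125] [210.6875 216.3125]
[227.63429894 258.38558012 258.10106585 277.67540456] [228.70833333 262.04166667] [259.54166667 279.70833333]
ring [ 0.59736303 -0.14579514  0.1       ] collar [ 0.59625013 -0.14560925  0.093     ]
w [ 0.6480361  -0.16847948  0.096     ] 0.05551882252250092 -24.1161839166088
y [ 0.61602363 -0.19700637  0.096     ] 0.05450511762832585 -69.97902676538034
r [ 0.57508448 -0.19448458  0.096     ] 0.05354433052882216 -114.58714151322134
ball [ 0.59316321 -0.19317819  0.096     ] 0.047568816629319166 -95.06520424284965
g1 [ 0.62718927 -0.15923986  0.1       ] 0.03271643048400203 -24.264338084151287
g2 [ 0.56945187 -0.13304871  0.1       ] 0.0306839434086791 155.45484786509934
[256.35532091 177.45540202 280.19673361 189.43697936] [255.64583333 177.52083333] [281.6875 191.6875]
[247.1141676  174.43063315 289.44301441 195.80577829] [247.72916667 175.4375    ] [289.1875     200.85416667]
side [ 0.64622894 -0.16379839  0.096     ] 0.05207680722032023 -20.22487994320755
side [ 0.6144001  -0.19237654  0.096     ] 0.04959927849672929 -69.9100877650211
side [ 0.57123831 -0.18882192  0.096     ] 0.050336916237255 -121.26500964772724
```

```bash
cat >> h.py <<'E'
from scipy.spatial.transform import Rotation as Ro
def go(x,y,z,yaw):
    "tool down with tool x at yaw (deg): needed shift (mm) and rotvec (deg) in tool axes"
    s=status.sense(); R=np.array(s['orientation']); a=np.radians(yaw)
    Rt=np.array([[np.cos(a),np.sin(a),0],[np.sin(a),-np.cos(a),0],[0,0,-1]])
    d=R.T@(np.array([x,y,z])-s['ee_pos'])*1e3
    w=np.degrees(Ro.from_matrix(R.T@Rt).as_rotvec())
    print('d',d.round(1),'w',w.round(1))
def st():
    s=status.sense();R=np.array(s['orientation'])
    print('t %.2f'%s['t'],'p',np.round(s['ee_pos'],4),'yaw %.2f'%np.degrees(np.arctan2(R[1,0],R[0,0])),'tilt',np.round(R[:2,2],4),'F',np.round(s['wrist_force'],1),'M',np.round(s['wrist_torque'],2),'op %.1f'%(85.4*s['opening']),'q',np.round(s['q'],0))
E
python3 - <<'E'
from h import *
st(); go(.5915,.162,.23,188.5)
E
```

```text
t 0.10 p [ 0.2528 -0.5983  0.2304] yaw 22.90 tilt [-0.0007  0.0014] F [-0.4  0.   0.4] M [-0.02 -0.03  0.02] op 85.4 q [65. 27. -1. 92.  0. 61. -3.]
d [ 607.9 -568.5    1.3] w [-0.000e+00 -1.000e-01 -1.656e+02]
```

```bash
python3 -m handwheel '[{"dx":25,"dy":-24,"wz":-7},{"dx":51,"dy":-48,"wz":-14},{"dx":76,"dy":-72,"wz":-21},{"dx":102,"dy":-96,"wz":-28},{"dx":128,"dy":-120,"wz":-35},{"dx":153,"dy":-143,"wz":-42},{"dx":178,"dy":-167,"wz":-49},{"dx":204,"dy":-191,"wz":-56},{"dx":230,"dy":-215,"wz":-63},{"dx":255,"dy":-239,"wz":-70}]'; python3 - <<'E'
from h import *
st(); go(.5915,.162,.23,188.5)
E
```

```text
t 0.10 p [ 0.2528 -0.5983  0.2304] yaw 22.90 tilt [-0.0007  0.0014] F [-0.4  0.   0.4] M [-0.02 -0.03  0.02] op 85.4 q [65. 27. -1. 92.  0. 61. -3.]
d [ 607.9 -568.5    1.3] w [-0.000e+00 -1.000e-01 -1.656e+02]schema error: expected keys wx, wy, wz, dx, dy, dz, gripper
```

```bash
python3 -m handwheel '[{"wx":0,"wy":0,"wz":-7,"dx":25,"dy":-24,"dz":0,"gripper":85},{"wx":0,"wy":0,"wz":-14,"dx":51,"dy":-48,"dz":0,"gripper":85},{"wx":0,"wy":0,"wz":-21,"dx":76,"dy":-72,"dz":0,"gripper":85},{"wx":0,"wy":0,"wz":-28,"dx":102,"dy":-96,"dz":0,"gripper":85},{"wx":0,"wy":0,"wz":-35,"dx":128,"dy":-120,"dz":0,"gripper":85},{"wx":0,"wy":0,"wz":-42,"dx":153,"dy":-143,"dz":0,"gripper":85},{"wx":0,"wy":0,"wz":-49,"dx":178,"dy":-167,"dz":0,"gripper":85},{"wx":0,"wy":0,"wz":-56,"dx":204,"dy":-191,"dz":0,"gripper":85},{"wx":0,"wy":0,"wz":-63,"dx":230,"dy":-215,"dz":0,"gripper":85},{"wx":0,"wy":0,"wz":-70,"dx":255,"dy":-239,"dz":0,"gripper":85}]'; python3 - <<'E'
from h import *
st(); go(.5915,.162,.23,188.5)
E
```

```text
t: 0.93
ee_pos: [0.3949, -0.2771, 0.2307]
orientation: [[-0.057, 0.998, -0.001], [0.998, 0.057, 0.001], [0.001, -0.001, -1.0]]
wrist_force: [0.8, -0.3, -0.4]
opening: 0.997
t 0.93 p [ 0.3949 -0.2771  0.2307] yaw 93.25 tilt [-0.0009  0.0014] F [ 0.8 -0.3 -0.4] M [-0.04 -0.03 -0.01] op 85.2 q [ 51.  12. -23. 113.   6.  55.  29.]
d [427.3 221.2   1.1] w [  0.   -0.1 -95.2]
```

```bash
python3 -m handwheel '[{"wx":0,"wy":0,"wz":-7,"dx":32,"dy":17,"dz":0,"gripper":60},{"wx":0,"wy":0,"wz":-14,"dx":64,"dy":33,"dz":0,"gripper":60},{"wx":0,"wy":0,"wz":-21,"dx":96,"dy":50,"dz":0,"gripper":60},{"wx":0,"wy":0,"wz":-28,"dx":128,"dy":66,"dz":0,"gripper":60},{"wx":0,"wy":0,"wz":-35,"dx":160,"dy":83,"dz":0,"gripper":60},{"wx":0,"wy":0,"wz":-42,"dx":192,"dy":100,"dz":0,"gripper":60},{"wx":0,"wy":0,"wz":-49,"dx":224,"dy":116,"dz":0,"gripper":60},{"wx":0,"wy":0,"wz":-56,"dx":256,"dy":133,"dz":0,"gripper":60},{"wx":0,"wy":0,"wz":-63,"dx":288,"dy":149,"dz":0,"gripper":60},{"wx":0,"wy":0,"wz":-70,"dx":320,"dy":166,"dz":0,"gripper":60}]'; python3 - <<'E'
from h import *
st(); go(.5915,.162,.13,188.5)
E
```

```text
t: 1.77
ee_pos: [0.5426, 0.0532, 0.2308]
orientation: [[-0.959, 0.283, -0.001], [0.283, 0.959, 0.001], [0.002, 0.001, -1.0]]
wrist_force: [0.5, -0.7, 0.5]
opening: 0.701
t 1.77 p [0.5426 0.0532 0.2308] yaw 163.58 tilt [-0.0014  0.0011] F [ 0.5 -0.7  0.5] M [ 0.01 -0.03 -0.03] op 59.9 q [ 25.  23. -43. 104.  18.  60.  49.]
d [-16.3 118.1 100.8] w [  0.1  -0.1 -24.9]
```

```bash
python3 -m handwheel '[{"wx":0,"wy":0,"wz":-4,"dx":-3,"dy":20,"dz":10,"gripper":50},{"wx":0,"wy":0,"wz":-8,"dx":-5,"dy":40,"dz":25,"gripper":50},{"wx":0,"wy":0,"wz":-12,"dx":-8,"dy":60,"dz":45,"gripper":50},{"wx":0,"wy":0,"wz":-16,"dx":-11,"dy":80,"dz":65,"gripper":50},{"wx":0,"wy":0,"wz":-20,"dx":-14,"dy":100,"dz":85,"gripper":50},{"wx":0,"wy":0,"wz":-25,"dx":-16,"dy":118,"dz":100,"gripper":50},{"wx":0,"wy":0,"wz":-25,"dx":-16,"dy":118,"dz":101,"gripper":50},{"wx":0,"wy":0,"wz":-25,"dx":-16,"dy":118,"dz":101,"gripper":50},{"wx":0,"wy":0,"wz":-25,"dx":-16,"dy":118,"dz":101,"gripper":50},{"wx":0,"wy":0,"wz":-25,"dx":-16,"dy":118,"dz":101,"gripper":50}]'; python3 - <<'E'
from h import *
st(); go(.5915,.162,.025,188.5)
for n in('top','side'):
    im=optics.read_camera(n); cv2.imwrite(f'pics/{n}1.png',im)
    u,v=proj(n,status.sense()['ee_pos'])[0].astype(int); print(n,u,v)
    cv2.imwrite(f'pics/{n}1c.png',cv2.resize(im[max(0,v-50):v+40,u-50:u+50],None,fx=6,fy=6,interpolation=cv2.INTER_CUBIC))
E
```

```text
t: 2.6
ee_pos: [0.5916, 0.1609, 0.1306]
orientation: [[-0.989, -0.147, -0.0], [-0.147, 0.989, 0.0], [0.0, 0.0, -1.0]]
wrist_force: [-0.2, -0.0, -0.5]
opening: 0.587
t 2.60 p [0.5916 0.1609 0.1306] yaw -171.55 tilt [-0.0003  0.0004] F [-0.2 -0.  -0.5] M [-0.03  0.05  0.05] op 50.1 q [ 13.  38. -43. 100.  31.  55.  56.]
d [-1.000e-01  1.100e+00  1.056e+02] w [ 0. -0. -0.]
top 188 190
side 241 232
```

View pics/top1c.png

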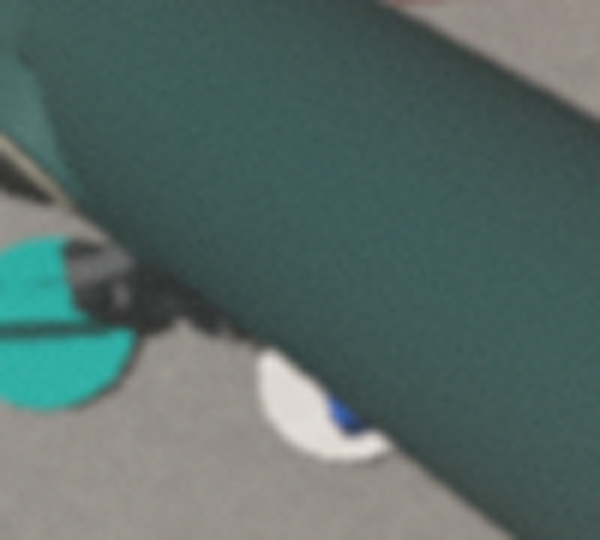

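View pics/side1c.png

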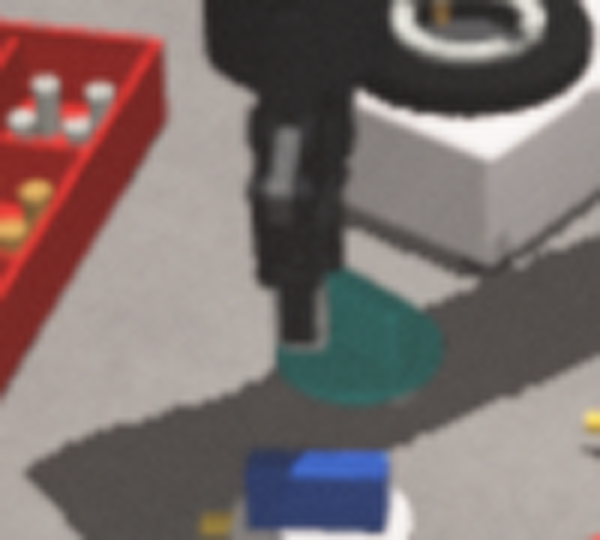

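The side view shows the fingers straight above the blue grip, which is at side pixel (244,263). The x estimates from the two cameras agree to about 3 mm. I'm going down.

```bash
python3 -m handwheel '[{"wx":0,"wy":0,"wz":0,"dx":1,"dy":1,"dz":15,"gripper":50},{"wx":0,"wy":0,"wz":0,"dx":1,"dy":1,"dz":35,"gripper":50},{"wx":0,"wy":0,"wz":0,"dx":1,"dy":1,"dz":55,"gripper":50},{"wx":0,"wy":0,"wz":0,"dx":1,"dy":1,"dz":72,"gripper":50},{"wx":0,"wy":0,"wz":0,"dx":1,"dy":1,"dz":85,"gripper":50},{"wx":0,"wy":0,"wz":0,"dx":1,"dy":1,"dz":95,"gripper":50},{"wx":0,"wy":0,"wz":0,"dx":1,"dy":1,"dz":102,"gripper":50},{"wx":0,"wy":0,"wz":0,"dx":1,"dy":1,"dz":105,"gripper":50},{"wx":0,"wy":0,"wz":0,"dx":1,"dy":1,"dz":105,"gripper":50},{"wx":0,"wy":0,"wz":0,"dx":1,"dy":1,"dz":105,"gripper":50}]'; python3 - <<'E'
from h import *
st(); go(.5905,.162,.025,188.5)
for n in('side',):
    im=optics.read_camera(n); u,v=proj(n,status.sense()['ee_pos'])[0].astype(int); print(n,u,v)
    cv2.imwrite(f'pics/{n}2c.png',cv2.resize(im[max(0,v-40):v+35,u-50:u+50],None,fx=8,fy=8,interpolation=cv2.INTER_CUBIC))
E
```

```text
t: 3.53
ee_pos: [0.591, 0.162, 0.0264]
orientation: [[-0.989, -0.147, 0.001], [-0.147, 0.989, 0.001], [-0.001, 0.001, -1.0]]
wrist_force: [0.0, -0.1, 0.6]
opening: 0.582
t 3.53 p [0.591  0.162  0.0264] yaw -171.54 tilt [0.0012 0.0008] F [ 0.  -0.1  0.6] M [ 0.01  0.01 -0.02] op 49.7 q [  9.  45. -37. 102.  37.  46.  51.]
d [0.5 0.1 1.4] w [ 0.   0.1 -0. ]
side 243 265
```

View pics/side2c.png

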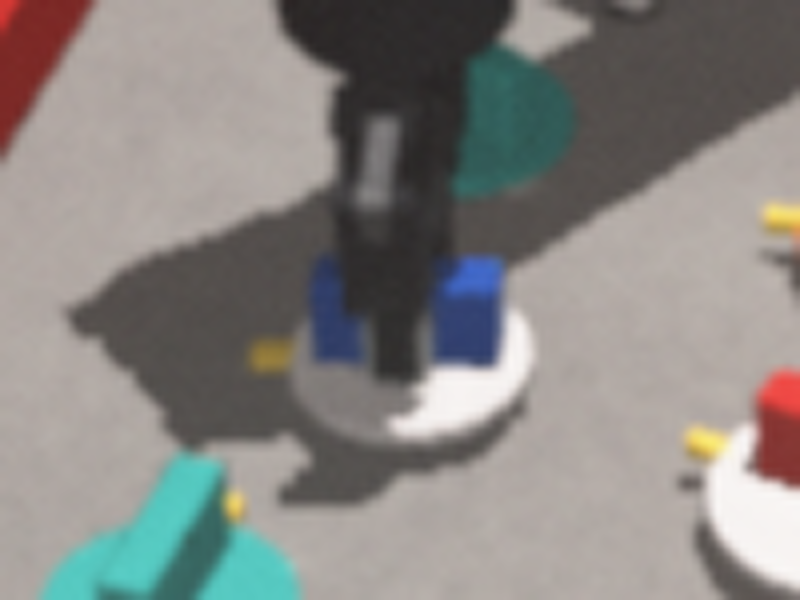

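The side view shows the finger at (398,330) in the crop and the grip centred at about 407, so I'll shift 1.5 mm along tool x and close.

```bash
python3 -m handwheel '[{"wx":0,"wy":0,"wz":0,"dx":1.5,"dy":0,"dz":1,"gripper":50},{"wx":0,"wy":0,"wz":0,"dx":2,"dy":0,"dz":1,"gripper":30},{"wx":0,"wy":0,"wz":0,"dx":2,"dy":0,"dz":1,"gripper":10},{"wx":0,"wy":0,"wz":0,"dx":2,"dy":0,"dz":1,"gripper":10},{"wx":0,"wy":0,"wz":0,"dx":2,"dy":0,"dz":1,"gripper":10},{"wx":0,"wy":0,"wz":0,"dx":2,"dy":0,"dz":1,"gripper":10},{"wx":0,"wy":0,"wz":0,"dx":2,"dy":0,"dz":1,"gripper":10},{"wx":0,"wy":0,"wz":0,"dx":2,"dy":0,"dz":1,"gripper":10},{"wx":0,"wy":0,"wz":0,"dx":2,"dy":0,"dz":1,"gripper":10},{"wx":0,"wy":0,"wz":0,"dx":2,"dy":0,"dz":1,"gripper":10}]' 80; python3 - <<'E'
from h import *
st(); go(.5905,.162,.025,188.5)
E
```

```text
t: 4.42
ee_pos: [0.5896, 0.162, 0.0262]
orientation: [[-0.989, -0.147, 0.002], [-0.147, 0.989, 0.001], [-0.003, 0.001, -1.0]]
wrist_force: [-1.3, 0.4, 5.0]
opening: 0.199
t 4.42 p [0.5896 0.162  0.0262] yaw -171.54 tilt [0.0024 0.0011] F [-1.3  0.4  5. ] M [-0.11  0.11 -0.01] op 17.0 q [  9.  45. -37. 102.  37.  45.  51.]
d [-0.9 -0.1  1.2] w [ 0.   0.1 -0. ]
```

```bash
python3 -m handwheel '[{"wx":0,"wy":0,"wz":0,"dx":0,"dy":0,"dz":-5,"gripper":10},{"wx":0,"wy":0,"wz":0,"dx":0,"dy":0,"dz":-15,"gripper":10},{"wx":0,"wy":0,"wz":0,"dx":0,"dy":0,"dz":-35,"gripper":10},{"wx":0,"wy":0,"wz":0,"dx":0,"dy":0,"dz":-55,"gripper":10},{"wx":0,"wy":0,"wz":0,"dx":0,"dy":0,"dz":-80,"gripper":10},{"wx":0,"wy":0,"wz":0,"dx":0,"dy":0,"dz":-105,"gripper":10},{"wx":0,"wy":0,"wz":0,"dx":0,"dy":0,"dz":-130,"gripper":10},{"wx":0,"wy":0,"wz":0,"dx":0,"dy":0,"dz":-145,"gripper":10},{"wx":0,"wy":0,"wz":0,"dx":0,"dy":0,"dz":-154,"gripper":10},{"wx":0,"wy":0,"wz":0,"dx":0,"dy":0,"dz":-154,"gripper":10}]'; python3 - <<'E'
from h import *
st(); go(.597,-.146,.18,155.7)
for n in('side',):
    im=optics.read_camera(n); u,v=proj(n,status.sense()['ee_pos'])[0].astype(int); print(n,u,v)
    cv2.imwrite(f'pics/{n}3c.png',cv2.resize(im[max(0,v-40):v+35,u-50:u+50],None,fx=8,fy=8,interpolation=cv2.INTER_CUBIC))
E
```

```text
t: 5.25
ee_pos: [0.59, 0.162, 0.1821]
orientation: [[-0.989, -0.147, 0.005], [-0.147, 0.989, 0.001], [-0.006, 0.001, -1.0]]
wrist_force: [0.7, -0.1, -1.0]
opening: 0.2
t 5.25 p [0.59   0.162  0.1821] yaw -171.55 tilt [0.0054 0.0015] F [ 0.7 -0.1 -1. ] M [ 0.03 -0.01 -0.05] op 17.1 q [ 14.  34. -45.  98.  28.  59.  58.]
d [  38.4 -305.7    1.7] w [ 0.1  0.3 32.7]
side 241 216
```

View pics/side3c.png

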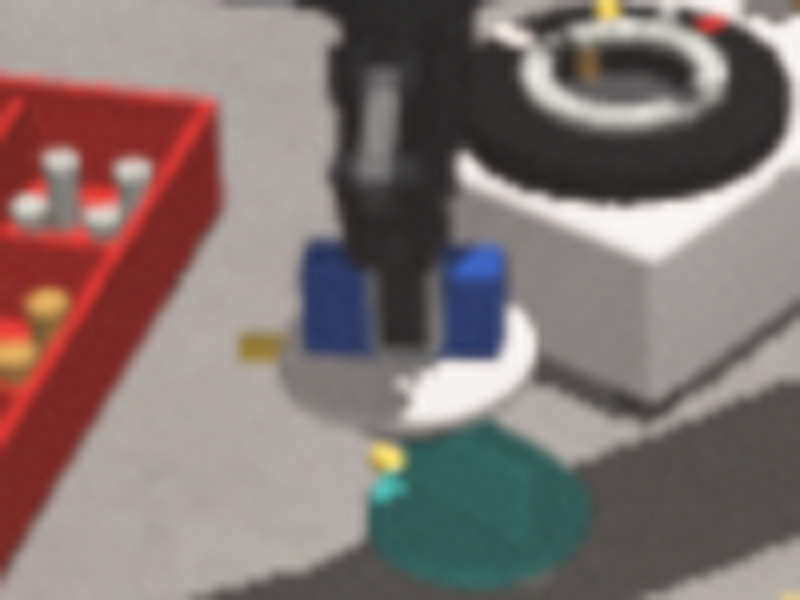

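```bash
python3 -m handwheel '[{"wx":0,"wy":0,"wz":3,"dx":3,"dy":-25,"dz":0,"gripper":10},{"wx":0,"wy":0,"wz":7,"dx":8,"dy":-60,"dz":0,"gripper":10},{"wx":0,"wy":0,"wz":11,"dx":12,"dy":-97,"dz":0,"gripper":10},{"wx":0,"wy":0,"wz":15,"dx":17,"dy":-135,"dz":0,"gripper":10},{"wx":0,"wy":0.1,"wz":19,"dx":22,"dy":-173,"dz":0,"gripper":10},{"wx":0,"wy":0.2,"wz":23,"dx":27,"dy":-210,"dz":0,"gripper":10},{"wx":0,"wy":0.3,"wz":27,"dx":31,"dy":-247,"dz":0,"gripper":10},{"wx":0,"wy":0.3,"wz":30,"dx":36,"dy":-280,"dz":0,"gripper":10},{"wx":0.1,"wy":0.3,"wz":32.7,"dx":40,"dy":-306,"dz":1,"gripper":10},{"wx":0.1,"wy":0.3,"wz":32.7,"dx":40,"dy":-306,"dz":2,"gripper":10}]'; python3 - <<'E'
from h import *
st(); go(.5955,-.146,.14,155.7)
for n in('side','top'):
    im=optics.read_camera(n); u,v=proj(n,status.sense()['ee_pos'])[0].astype(int); print(n,u,v)
    cv2.imwrite(f'pics/{n}4c.png',cv2.resize(im[max(0,v-40):v+35,u-50:u+50],None,fx=8,fy=8,interpolation=cv2.INTER_CUBIC))
E
```

```text
t: 6.13
ee_pos: [0.5928, -0.1556, 0.1755]
orientation: [[-0.907, 0.422, -0.006], [0.422, 0.907, -0.004], [0.004, -0.006, -1.0]]
wrist_force: [-0.2, -0.6, -1.9]
opening: 0.195
t 6.13 p [ 0.5928 -0.1556  0.1755] yaw 155.07 tilt [-0.0064 -0.0037] F [-0.2 -0.6 -1.9] M [-0.03  0.03  0.03] op 16.7 q [ 38.  32. -36.  98.  22.  57.  59.]
d [ 1.4 10.  35.4] w [-0.3 -0.2 -0.6]
side 269 160
top 318 169
```

View pics/side4c.png

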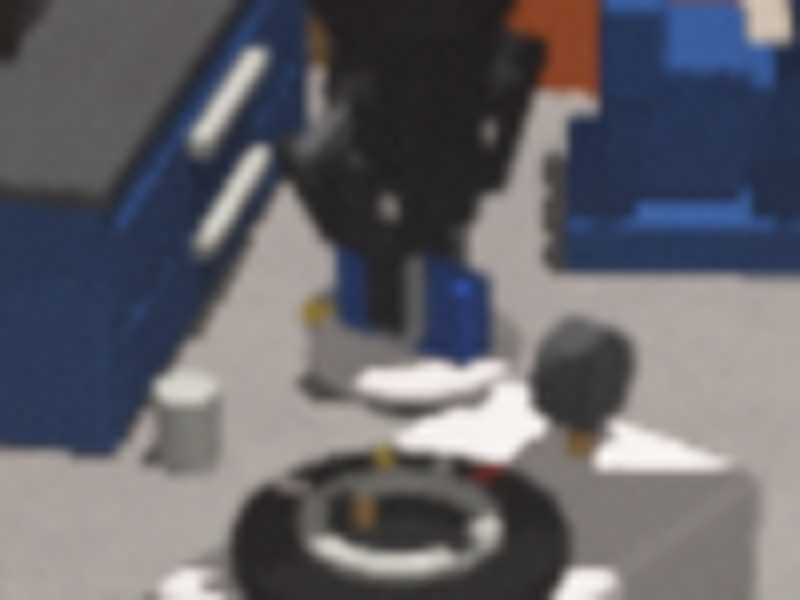

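View pics/top4c.png

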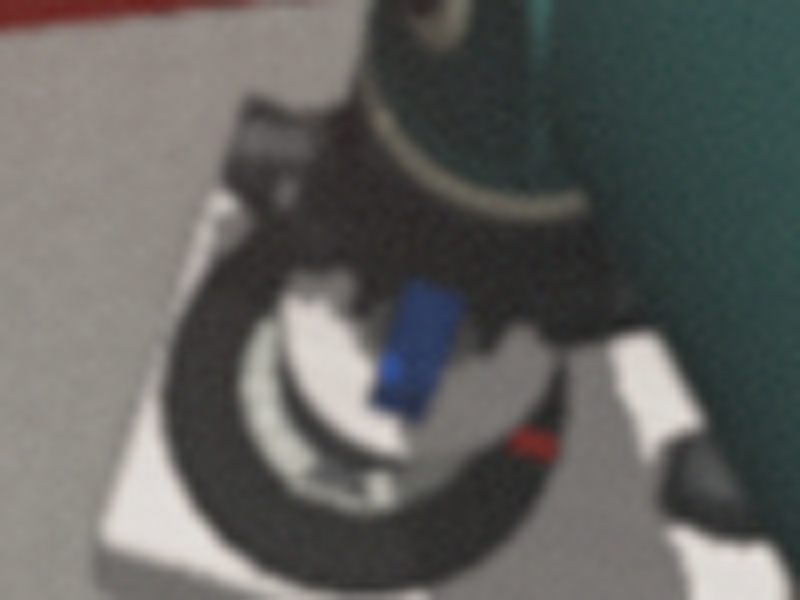

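The cap is held level. In the top view it's off to the upper right of the neck, because the arm was still settling. I'm moving to a low hover to compare.

```bash
python3 -m handwheel '[{"wx":-0.1,"wy":-0.1,"wz":-0.3,"dx":1,"dy":5,"dz":10,"gripper":10},{"wx":-0.3,"wy":-0.2,"wz":-0.6,"dx":1.4,"dy":10,"dz":20,"gripper":10},{"wx":-0.3,"wy":-0.2,"wz":-0.6,"dx":1.4,"dy":10,"dz":30,"gripper":10},{"wx":-0.3,"wy":-0.2,"wz":-0.6,"dx":1.4,"dy":10,"dz":37,"gripper":10},{"wx":-0.3,"wy":-0.2,"wz":-0.6,"dx":1.4,"dy":10,"dz":39,"gripper":10},{"wx":-0.3,"wy":-0.2,"wz":-0.6,"dx":1.4,"dy":10,"dz":39,"gripper":10},{"wx":-0.3,"wy":-0.2,"wz":-0.6,"dx":1.4,"dy":10,"dz":39,"gripper":10},{"wx":-0.3,"wy":-0.2,"wz":-0.6,"dx":1.4,"dy":10,"dz":39,"gripper":10},{"wx":-0.3,"wy":-0.2,"wz":-0.6,"dx":1.4,"dy":10,"dz":39,"gripper":10},{"wx":-0.3,"wy":-0.2,"wz":-0.6,"dx":1.4,"dy":10,"dz":39,"gripper":10}]'; python3 - <<'E'
from h import *
st(); go(.5955,-.146,.135,155.7)
for n in('side','top'):
    im=optics.read_camera(n); u,v=proj(n,status.sense()['ee_pos'])[0].astype(int); print(n,u,v)
    cv2.imwrite(f'pics/{n}5c.png',cv2.resize(im[max(0,v-40):v+35,u-50:u+50],None,fx=8,fy=8,interpolation=cv2.INTER_CUBIC))
E
```

```text
t: 7.07
ee_pos: [0.5962, -0.1388, 0.1374]
orientation: [[-0.915, 0.404, 0.0], [0.404, 0.915, 0.004], [0.001, 0.004, -1.0]]
wrist_force: [-0.5, 1.1, -1.2]
opening: 0.195
t 7.07 p [ 0.5962 -0.1388  0.1374] yaw 156.18 tilt [0.0003 0.0038] F [-0.5  1.1 -1.2] M [-0.03 -0.01 -0.01] op 16.6 q [ 36.  35. -35. 100.  24.  53.  57.]
d [-2.3 -6.8  2.4] w [ 0.2 -0.1  0.5]
side 268 173
top 312 173
```

View pics/side5c.png

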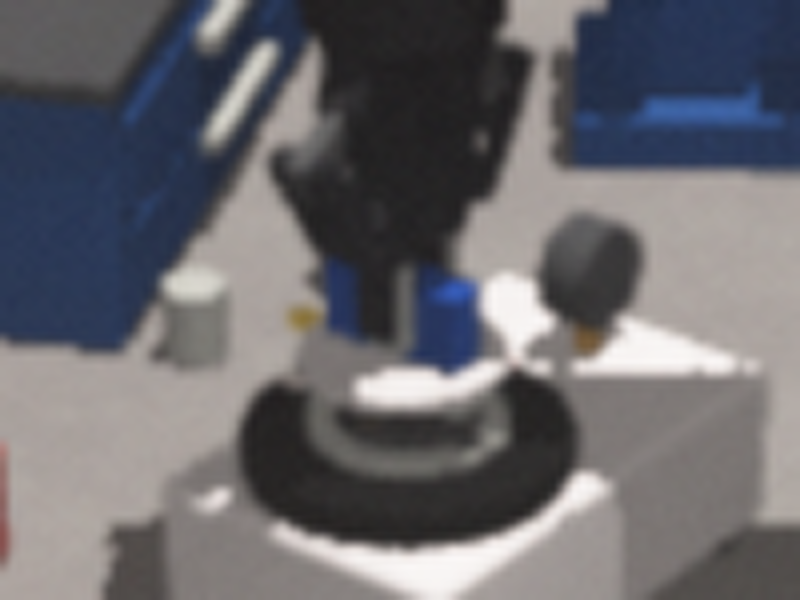

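View pics/top5c.png

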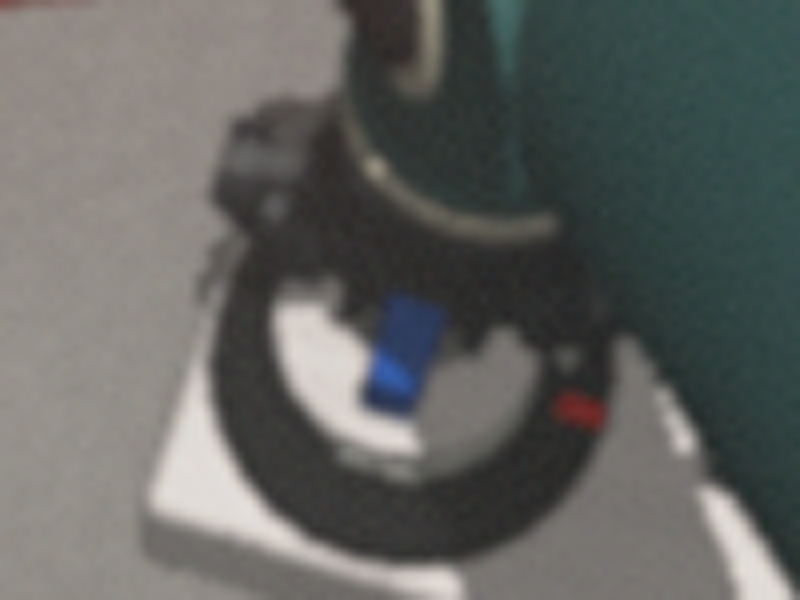

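```bash
python3 - <<'E'
from h import *
st(); go(.5955,-.146,.135,155.7)
p=status.sense()['ee_pos']
o=np.array([312-50,173-40]);f=lambda b:((b.reshape(2,2)-o+.5)*8-.5).round().ravel()
print('pred disc',f(circ('top',p[0],p[1],p[2]-.009,.04)))
for c in [(.5974,-.1458),(.5955,-.146)]: print('pred collar',f(circ('top',*c,.093,.064)))
o=np.array([268-50,173-40])
print('side disc',f(circ('side',p[0],p[1],p[2]-.009,.04)))
for c in [(.5974,-.1458),(.5955,-.146)]: print('side collar',f(circ('side',*c,.093,.064)),f(circ('side',*c,.1,.036)))
E
```

```text
t 7.17 p [ 0.596  -0.1388  0.1373] yaw 156.18 tilt [0.0001 0.0039] F [ 0.3 -0.  -1.8] M [-0.01 -0.    0.  ] op 16.3 q [ 36.  35. -35. 100.  24.  53.  57.]
d [-2.4 -6.8  2.3] w [ 0.2 -0.1  0.5]
pred disc [270. 210. 535. 465.]
pred collar [208. 169. 617. 563.]
pred collar [209. 175. 619. 569.]
side disc [297. 298. 511. 404.]
side collar [236. 339. 575. 511.] [310. 359. 501. 455.]
side collar [241. 340. 580. 511.] [315. 359. 506. 455.]
```

```bash
python3 - <<'E'
import cv2
im=cv2.imread('pics/top5c.png'); cv2.imwrite('pics/z1.png',cv2.resize(im[260:580,200:630],None,fx=1.86,fy=1.86))
im=cv2.imread('pics/side5c.png'); cv2.imwrite('pics/z2.png',cv2.resize(im[270:560,220:600],None,fx=2,fy=2))
E
```

```text
(no output)
```

View pics/z1.png

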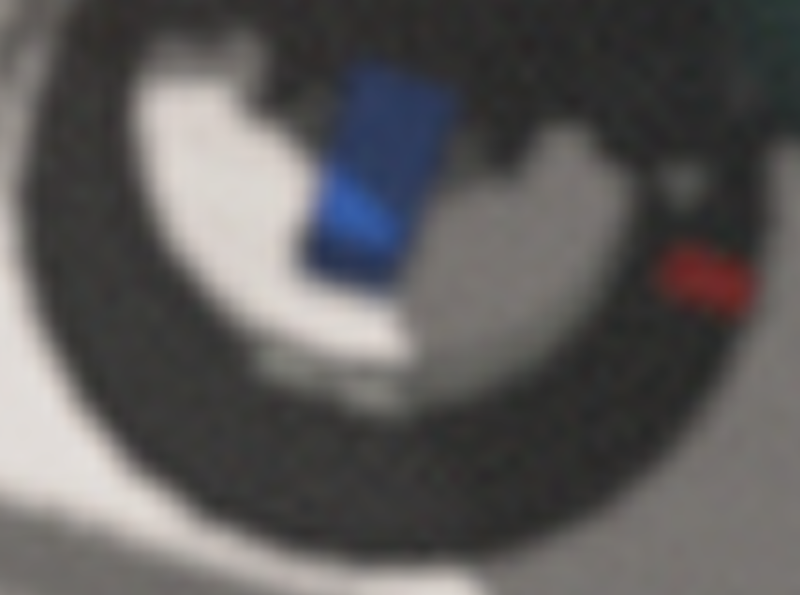

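View pics/z2.png

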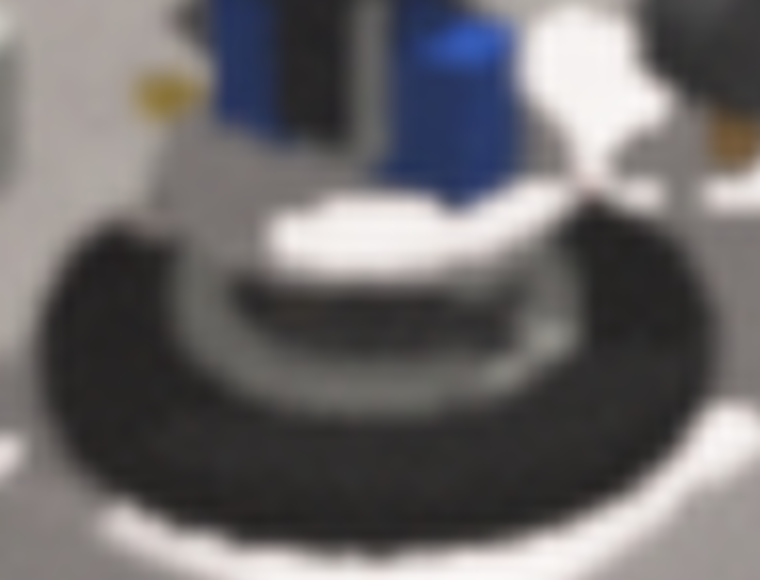

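```bash
python3 - <<'E'
from h import *
go(.5955,-.145,.129,155.7)
E
```

```text
d [-2.  -5.9  8.3] w [ 0.2 -0.1  0.5]
```

```bash
python3 -m handwheel '[{"wx":0,"wy":0,"wz":0.2,"dx":-1,"dy":-3,"dz":0,"gripper":10},{"wx":0.2,"wy":-0.1,"wz":0.5,"dx":-2,"dy":-5.9,"dz":1,"gripper":10},{"wx":0.2,"wy":-0.1,"wz":0.5,"dx":-2,"dy":-5.9,"dz":3,"gripper":10},{"wx":0.2,"wy":-0.1,"wz":0.5,"dx":-2,"dy":-5.9,"dz":6,"gripper":10},{"wx":0.2,"wy":-0.1,"wz":0.5,"dx":-2,"dy":-5.9,"dz":8.3,"gripper":10},{"wx":0.2,"wy":-0.1,"wz":0.5,"dx":-2,"dy":-5.9,"dz":8.3,"gripper":10},{"wx":0.2,"wy":-0.1,"wz":0.5,"dx":-2,"dy":-5.9,"dz":8.3,"gripper":10},{"wx":0.2,"wy":-0.1,"wz":0.5,"dx":-2,"dy":-5.9,"dz":8.3,"gripper":10},{"wx":0.2,"wy":-0.1,"wz":0.5,"dx":-2,"dy":-5.9,"dz":8.3,"gripper":10},{"wx":0.2,"wy":-0.1,"wz":0.5,"dx":-2,"dy":-5.9,"dz":8.3,"gripper":10}]'; python3 - <<'E'
from h import *
ims={n:optics.read_camera(n) for n in('side','top')}
st(); go(.5955,-.145,.119,155.7)
p=status.sense()['ee_pos']
for n,im in ims.items():
    u,v=proj(n,p)[0].astype(int); 
    cv2.imwrite(f'pics/{n}6c.png',cv2.resize(im[v-15:v+30,u-30:u+30],None,fx=13,fy=13,interpolation=cv2.INTER_CUBIC))
    f=lambda b:((b.reshape(2,2)-[u-30,v-15]+.5)*13-.5).round().ravel()
    print(n,'disc',f(circ(n,*p[:2],p[2]-.0092,.04)),f(circ(n,*p[:2],p[2]-.0122,.04)),'ring',f(circ(n,.5955,-.145,.1,.036)),'collar',f(circ(n,.5955,-.145,.095,.064)))
E
```

```text
t: 8.0
ee_pos: [0.5956, -0.1449, 0.1291]
orientation: [[-0.911, 0.412, 0.0], [0.412, 0.911, -0.0], [-0.0, 0.0, -1.0]]
wrist_force: [-0.0, 0.2, -1.2]
opening: 0.193
t 8.10 p [ 0.5956 -0.145   0.1291] yaw 155.69 tilt [ 0.0004 -0.0001] F [-0.  -0.5 -1.4] M [0.   0.09 0.01] op 16.8 q [ 36.  35. -35. 100.  24.  52.  57.]
d [ 0.  -0.1 10.1] w [ 0.  0. -0.]
side disc [232. 154. 579. 325.] [232. 165. 579. 336.] ring [252. 235. 562. 391.] collar [131. 196. 682. 474.]
top disc [183.  18. 611. 428.] [182.  23. 608. 432.] ring [197.  72. 575. 435.] collar [ 50. -57. 717. 584.]
```

View pics/side6c.png

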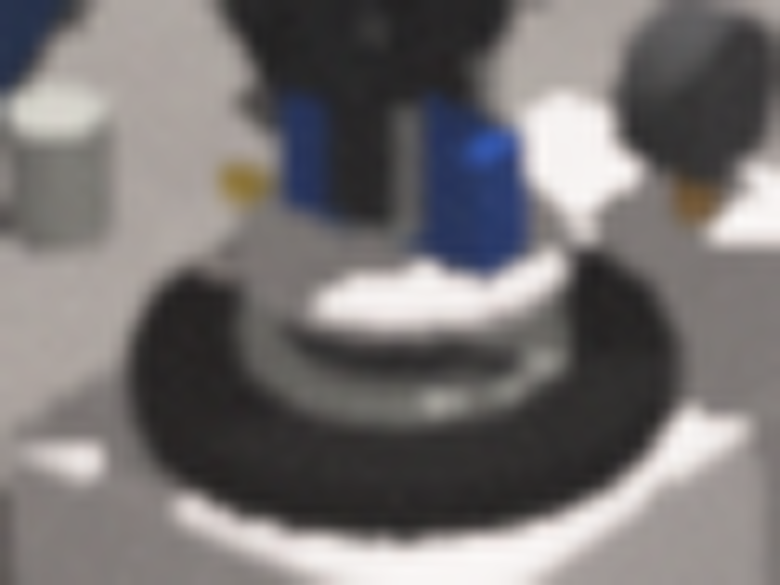

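View pics/top6c.png

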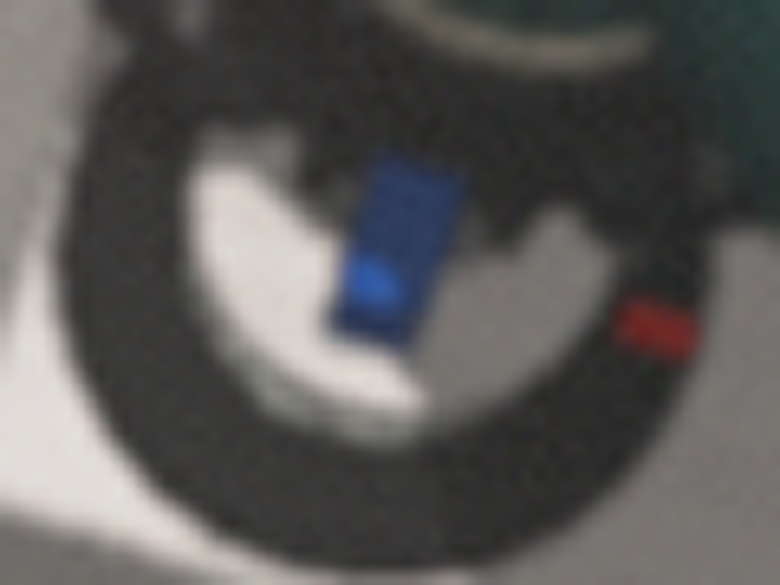

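Both views put the plug centred on the neck: in the side view the disc and the collar are both centred near crop x 405. I'm descending gently and watching the force.

```bash
python3 -m handwheel '[{"wx":0,"wy":0,"wz":0,"dx":0,"dy":0,"dz":1,"gripper":10},{"wx":0,"wy":0,"wz":0,"dx":0,"dy":0,"dz":2,"gripper":10},{"wx":0,"wy":0,"wz":0,"dx":0,"dy":0,"dz":3,"gripper":10},{"wx":0,"wy":0,"wz":0,"dx":0,"dy":0,"dz":4,"gripper":10},{"wx":0,"wy":0,"wz":0,"dx":0,"dy":0,"dz":5,"gripper":10},{"wx":0,"wy":0,"wz":0,"dx":0,"dy":0,"dz":6,"gripper":10},{"wx":0,"wy":0,"wz":0,"dx":0,"dy":0,"dz":7,"gripper":10},{"wx":0,"wy":0,"wz":0,"dx":0,"dy":0,"dz":7,"gripper":10},{"wx":0,"wy":0,"wz":0,"dx":0,"dy":0,"dz":7,"gripper":10},{"wx":0,"wy":0,"wz":0,"dx":0,"dy":0,"dz":7,"gripper":10}]'; python3 -c "
from h import *
st(); go(.5955,-.145,.112,155.7)"
```

```text
t: 8.93
ee_pos: [0.5956, -0.1449, 0.1221]
orientation: [[-0.911, 0.412, 0.001], [0.412, 0.911, -0.0], [-0.0, 0.0, -1.0]]
wrist_force: [-0.8, -0.3, -1.5]
opening: 0.195
t 8.93 p [ 0.5956 -0.1449  0.1221] yaw 155.69 tilt [ 0.0005 -0.0001] F [-0.8 -0.3 -1.5] M [-0.01  0.03  0.  ] op 16.7 q [ 36.  36. -34. 100.  25.  52.  56.]
d [ 0.1 -0.1 10.1] w [ 0.  0. -0.]
```

```bash
python3 -m handwheel '[{"wx":0,"wy":0,"wz":0,"dx":0,"dy":0,"dz":1,"gripper":10},{"wx":0,"wy":0,"wz":0,"dx":0,"dy":0,"dz":2,"gripper":10},{"wx":0,"wy":0,"wz":0,"dx":0,"dy":0,"dz":3,"gripper":10},{"wx":0,"wy":0,"wz":0,"dx":0,"dy":0,"dz":4,"gripper":10},{"wx":0,"wy":0,"wz":0,"dx":0,"dy":0,"dz":5,"gripper":10},{"wx":0,"wy":0,"wz":0,"dx":0,"dy":0,"dz":6,"gripper":10},{"wx":0,"wy":0,"wz":0,"dx":0,"dy":0,"dz":7,"gripper":10},{"wx":0,"wy":0,"wz":0,"dx":0,"dy":0,"dz":8,"gripper":10},{"wx":0,"wy":0,"wz":0,"dx":0,"dy":0,"dz":8,"gripper":10},{"wx":0,"wy":0,"wz":0,"dx":0,"dy":0,"dz":8,"gripper":10}]'; python3 -c "
from h import *
st(); go(.5955,-.145,.112,155.7)"
```

```text
t: 9.77
ee_pos: [0.5956, -0.145, 0.114]
orientation: [[-0.911, 0.412, 0.0], [0.412, 0.911, -0.0], [-0.0, 0.0, -1.0]]
wrist_force: [-0.7, 0.1, -1.4]
opening: 0.193
t 9.77 p [ 0.5956 -0.145   0.114 ] yaw 155.68 tilt [ 0.0004 -0.0001] F [-0.7  0.1 -1.4] M [0.06 0.   0.02] op 16.5 q [ 35.  36. -34. 101.  25.  51.  56.]
d [ 0.1 -0.1  2. ] w [ 0.  0. -0.]
```

```bash
python3 -m handwheel '[{"wx":0,"wy":0,"wz":0,"dx":0,"dy":0,"dz":0.5,"gripper":10},{"wx":0,"wy":0,"wz":0,"dx":0,"dy":0,"dz":1,"gripper":10},{"wx":0,"wy":0,"wz":0,"dx":0,"dy":0,"dz":1.5,"gripper":10},{"wx":0,"wy":0,"wz":0,"dx":0,"dy":0,"dz":2,"gripper":10},{"wx":0,"wy":0,"wz":0,"dx":0,"dy":0,"dz":2.5,"gripper":10},{"wx":0,"wy":0,"wz":0,"dx":0,"dy":0,"dz":2.5,"gripper":10},{"wx":0,"wy":0,"wz":0,"dx":0,"dy":0,"dz":2.5,"gripper":10},{"wx":0,"wy":0,"wz":0,"dx":0,"dy":0,"dz":2.5,"gripper":10},{"wx":0,"wy":0,"wz":0,"dx":0,"dy":0,"dz":2.5,"gripper":10},{"wx":0,"wy":0,"wz":0,"dx":0,"dy":0,"dz":2.5,"gripper":10}]'; python3 - <<'E'
from h import *
ims={n:optics.read_camera(n) for n in('side','top')}
st()
p=status.sense()['ee_pos']
for n,im in ims.items():
    u,v=proj(n,p)[0].astype(int); 
    cv2.imwrite(f'pics/{n}7c.png',cv2.resize(im[v-15:v+30,u-30:u+30],None,fx=13,fy=13,interpolation=cv2.INTER_CUBIC))
E
```

```text
t: 10.6
ee_pos: [0.5956, -0.1449, 0.1122]
orientation: [[-0.911, 0.412, 0.0], [0.412, 0.911, -0.0], [-0.001, -0.0, -1.0]]
wrist_force: [-3.3, -0.1, 5.1]
opening: 0.192
t 10.70 p [ 0.5955 -0.1449  0.1122] yaw 155.69 tilt [ 0.0003 -0.0005] F [-2.9  0.8  5.4] M [-0.03  0.58 -0.04] op 16.8 q [ 35.  36. -34. 101.  25.  51.  56.]
```

View pics/side7c.png

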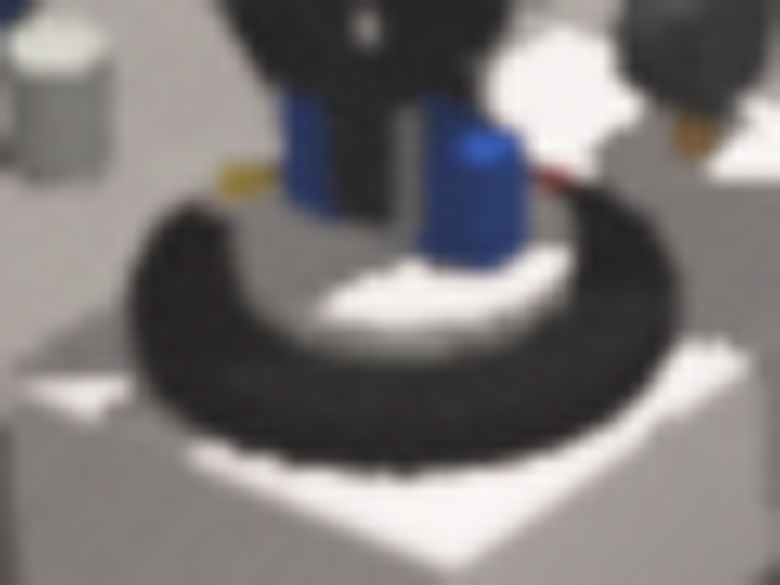

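View pics/top7c.png

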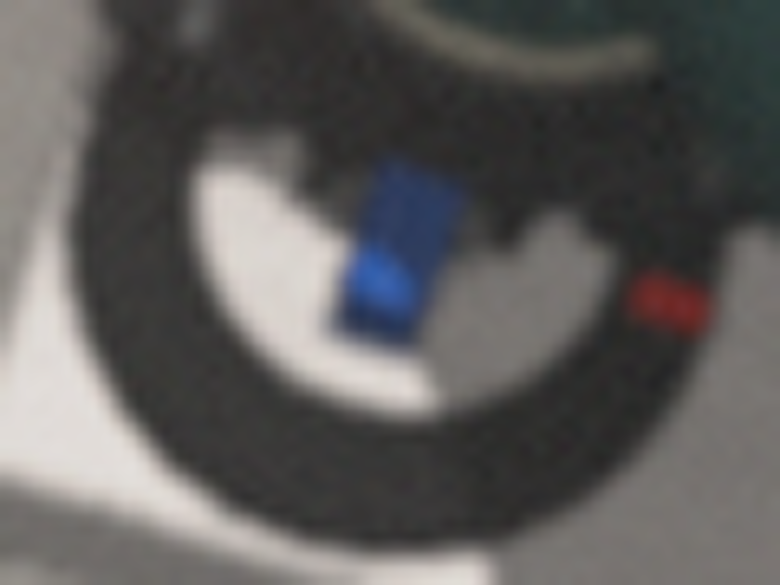

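The cap is home: contact came at z 0.1122, as predicted. A 3 N side force in -x suggests it is slightly off in +x, so I'll ease 1 mm back before turning.

```bash
python3 -m handwheel '[{"wx":0,"wy":0,"wz":0,"dx":0.4,"dy":-0.2,"dz":0.6,"gripper":10},{"wx":0,"wy":0,"wz":0,"dx":0.9,"dy":-0.4,"dz":0.8,"gripper":10},{"wx":0,"wy":0,"wz":0,"dx":0.9,"dy":-0.4,"dz":0.8,"gripper":10},{"wx":0,"wy":0,"wz":0,"dx":0.9,"dy":-0.4,"dz":0.8,"gripper":10},{"wx":0,"wy":0,"wz":0,"dx":0.9,"dy":-0.4,"dz":0.8,"gripper":10},{"wx":0,"wy":0,"wz":0,"dx":0.9,"dy":-0.4,"dz":0.8,"gripper":10},{"wx":0,"wy":0,"wz":0,"dx":0.9,"dy":-0.4,"dz":0.8,"gripper":10},{"wx":0,"wy":0,"wz":0,"dx":0.9,"dy":-0.4,"dz":0.8,"gripper":10},{"wx":0,"wy":0,"wz":0,"dx":0.9,"dy":-0.4,"dz":0.8,"gripper":10},{"wx":0,"wy":0,"wz":0,"dx":0.9,"dy":-0.4,"dz":0.8,"gripper":10}]'; python3 -c "
from h import *
st()"
```

```text
t: 11.53
ee_pos: [0.5956, -0.1449, 0.1122]
orientation: [[-0.911, 0.412, 0.002], [0.412, 0.911, -0.001], [-0.003, 0.0, -1.0]]
wrist_force: [0.9, 0.8, 6.0]
opening: 0.195
t 11.53 p [ 0.5956 -0.1449  0.1122] yaw 155.69 tilt [ 0.0025 -0.0008] F [0.9 0.8 6. ] M [-0.04  0.03 -0.08] op 16.7 q [ 35.  36. -34. 101.  25.  51.  56.]
```

```bash
python3 -m handwheel '[{"wx":0,"wy":0,"wz":2,"dx":0.7,"dy":-0.3,"dz":0.7,"gripper":10},{"wx":0,"wy":0,"wz":4,"dx":0.7,"dy":-0.3,"dz":0.7,"gripper":10},{"wx":0,"wy":0,"wz":7,"dx":0.7,"dy":-0.3,"dz":0.7,"gripper":10},{"wx":0,"wy":0,"wz":10,"dx":0.7,"dy":-0.3,"dz":0.7,"gripper":10},{"wx":0,"wy":0,"wz":13,"dx":0.7,"dy":-0.3,"dz":0.7,"gripper":10},{"wx":0,"wy":0,"wz":16,"dx":0.7,"dy":-0.3,"dz":0.7,"gripper":10},{"wx":0,"wy":0,"wz":19,"dx":0.7,"dy":-0.3,"dz":0.7,"gripper":10},{"wx":0,"wy":0,"wz":21,"dx":0.7,"dy":-0.3,"dz":0.7,"gripper":10},{"wx":0,"wy":0,"wz":22,"dx":0.7,"dy":-0.3,"dz":0.7,"gripper":10},{"wx":0,"wy":0,"wz":22,"dx":0.7,"dy":-0.3,"dz":0.7,"gripper":10}]'; python3 -c "
from h import *
st(); go(.5953,-.1449,.112,110.6)"
```

```text
t: 12.37
ee_pos: [0.5962, -0.1446, 0.1123]
orientation: [[-0.691, 0.723, 0.006], [0.723, 0.691, -0.001], [-0.005, 0.003, -1.0]]
wrist_force: [2.4, 1.2, 5.3]
opening: 0.197
t 12.37 p [ 0.5962 -0.1446  0.1123] yaw 133.72 tilt [ 0.0056 -0.0009] F [2.4 1.2 5.3] M [ 0.19 -0.5   0.11] op 16.8 q [ 32.  35. -29. 101.  21.  49.  37.]
d [ 0.4 -0.9  0.3] w [ 0.2  0.2 23.1]
```

```bash
python3 -m handwheel '[{"wx":0.1,"wy":0.1,"wz":3,"dx":0,"dy":0,"dz":0.6,"gripper":10},{"wx":0.2,"wy":0.2,"wz":6,"dx":0,"dy":0,"dz":0.6,"gripper":10},{"wx":0.2,"wy":0.2,"wz":9,"dx":0,"dy":0,"dz":0.6,"gripper":10},{"wx":0.2,"wy":0.2,"wz":12,"dx":0,"dy":0,"dz":0.6,"gripper":10},{"wx":0.2,"wy":0.2,"wz":15,"dx":0,"dy":0,"dz":0.6,"gripper":10},{"wx":0.2,"wy":0.2,"wz":18,"dx":0,"dy":0,"dz":0.6,"gripper":10},{"wx":0.2,"wy":0.2,"wz":20,"dx":0,"dy":0,"dz":0.6,"gripper":10},{"wx":0.2,"wy":0.2,"wz":22,"dx":0,"dy":0,"dz":0.6,"gripper":10},{"wx":0.2,"wy":0.2,"wz":23,"dx":0,"dy":0,"dz":0.6,"gripper":10},{"wx":0.2,"wy":0.2,"wz":23,"dx":0,"dy":0,"dz":0.6,"gripper":10}]'; python3 - <<'E'
from h import *
ims={n:optics.read_camera(n) for n in('side','top')}
st();go(.596,-.1446,.112,110.6)
p=status.sense()['ee_pos']
for n,im in ims.items():
    u,v=proj(n,p)[0].astype(int); print(n,u-30,v-20)
    cv2.imwrite(f'pics/{n}8c.png',cv2.resize(im[v-20:v+25,u-30:u+30],None,fx=13,fy=13,interpolation=cv2.INTER_CUBIC))
E
```

```text
t: 13.2
ee_pos: [0.5974, -0.1443, 0.1123]
orientation: [[-0.354, 0.935, 0.003], [0.935, 0.354, 0.0], [-0.001, 0.003, -1.0]]
wrist_force: [3.8, 1.8, 5.1]
opening: 0.197
t 13.30 p [ 0.5973 -0.1443  0.1122] yaw 110.79 tilt [0.0033 0.0003] F [3.7 1.4 6.7] M [ 0.14 -0.66  0.16] op 16.3 q [ 28.  34. -23. 101.  17.  48.  17.]
d [ 0.2 -1.3  0.2] w [0.2 0.  0.2]
side 238 160
top 283 155
```

View pics/side8c.png

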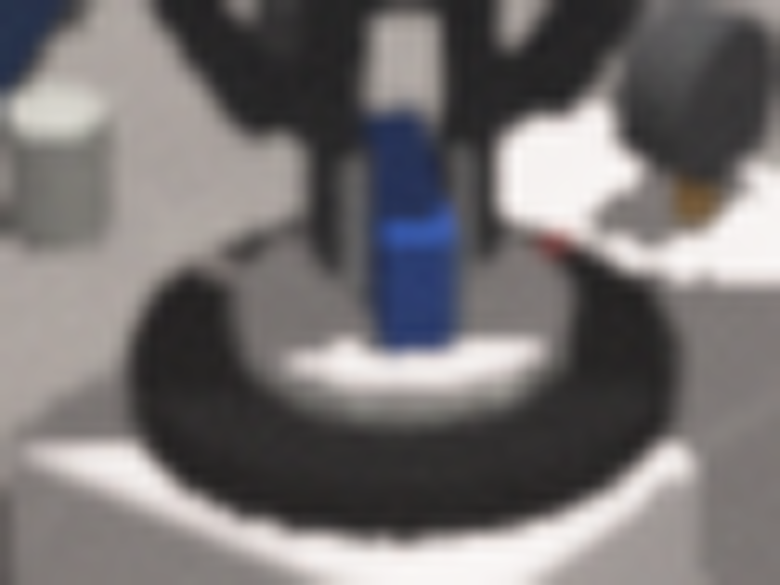

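View pics/top8c.png

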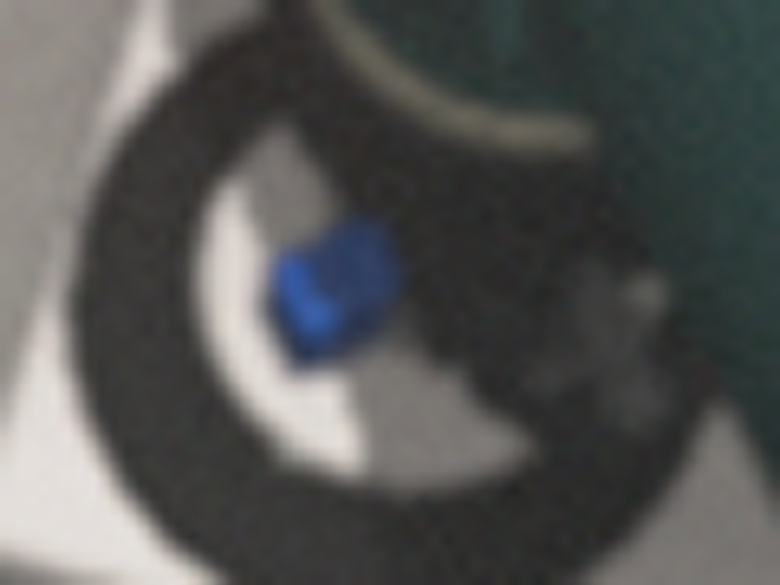

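```bash
python3 - <<'E'
from h import *
p=status.sense()['ee_pos']
for yaw in (-66,-69.2,-72):
    a=np.radians(yaw);ux=np.array([np.cos(a),np.sin(a)]);uy=np.array([-ux[1],ux[0]])
    P=[[*(p[:2]+sx*.031*ux+sy*.009*uy),p[2]+.0278] for sx,sy in((-1,1),(-1,-1),(1,-1),(1,1))]
    for n,o in(('side',(238,160)),('top',(283,155))):
        print(yaw,n,((proj(n,P)-o+.5)*13-.5).round().tolist())
im=cv2.imread('pics/top8c.png'); cv2.imwrite('pics/z3.png',cv2.resize(im[180:400,220:460],None,fx=2.5,fy=2.5))
st()
E
```

```text
-66 side [[382.0, 230.0], [461.0, 223.0], [411.0, 94.0], [334.0, 101.0]]
-66 top [[248.0, 275.0], [300.0, 356.0], [586.0, 189.0], [534.0, 109.0]]
-69.2 side [[374.0, 230.0], [453.0, 224.0], [418.0, 95.0], [342.0, 100.0]]
-69.2 top [[246.0, 266.0], [293.0, 349.0], [589.0, 198.0], [541.0, 116.0]]
-72 side [[367.0, 229.0], [447.0, 226.0], [425.0, 95.0], [348.0, 98.0]]
-72 top [[244.0, 257.0], [287.0, 343.0], [590.0, 206.0], [547.0, 122.0]]
t 13.30 p [ 0.5973 -0.1443  0.1122] yaw 110.79 tilt [0.0033 0.0003] F [3.7 1.4 6.7] M [ 0.14 -0.66  0.16] op 16.3 q [ 28.  34. -23. 101.  17.  48.  17.]
```

View pics/z3.png

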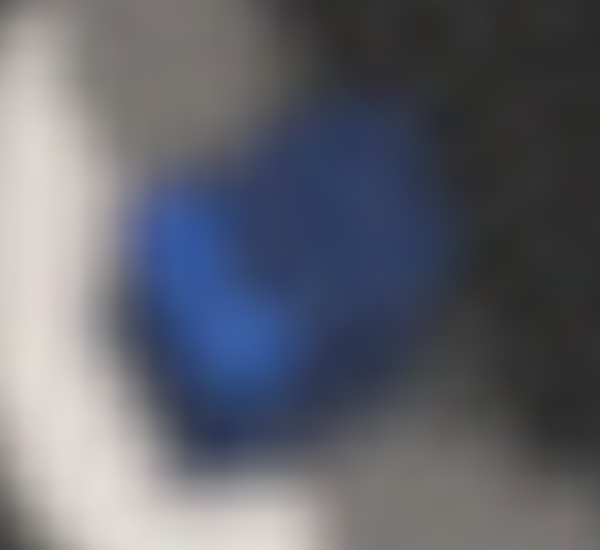

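```bash
python3 - <<'E'
from h import *
def rep(p,yaw,offs):
    a=np.radians(yaw);ux=np.array([np.cos(a),np.sin(a)]);uy=np.array([-ux[1],ux[0]])
    P=[[*(p[:2]+sx*.031*ux+sy*.009*uy),p[2]+.0278] for sx,sy in((-1,1),(-1,-1),(1,-1),(1,1))]
    for n,o in offs.items():
        print(n,'grip',((proj(n,P)-o+.5)*13-.5).round().tolist(),'disc',((circ(n,*p[:2],p[2]-.0062,.04).reshape(2,2)-o+.5)*13-.5).round().ravel())
        print('   collar base',((circ(n,.5957,-.145,.08,.064).reshape(2,2)-o+.5)*13-.5).round().ravel())
p=np.array([.5955,-.1449,.1122]); offs={}
for n,dv in(('side',15),('top',15)):
    u,v=proj(n,p)[0].astype(int); offs[n]=np.array([u-30,v-dv])
print(offs); rep(p,-24.3,offs)
p=np.array([.5973,-.1443,.1122]); rep(p,-69.2,{'side':np.array([238,160]),'top':np.array([283,155])})
E
```

```text
{'side': array([238, 165]), 'top': array([283, 161])}
side grip [[489.0, 152.0], [537.0, 121.0], [323.0, 42.0], [275.0, 72.0]] disc [234. 140. 579. 313.]
   collar base [132. 185. 680. 466.]
top grip [[327.0, 304.0], [422.0, 333.0], [515.0, 23.0], [421.0, -4.0]] disc [191.  16. 613. 421.]
   collar base [ 59. -57. 717. 575.]
side grip [[374.0, 230.0], [454.0, 225.0], [418.0, 95.0], [342.0, 100.0]] disc [225. 206. 571. 378.]
   collar base [132. 250. 680. 531.]
top grip [[246.0, 266.0], [293.0, 350.0], [588.0, 198.0], [541.0, 116.0]] disc [187.  86. 608. 490.]
   collar base [ 59.  21. 717. 653.]
```

```bash
python3 - <<'E'
from h import *
T=lambda p:un(p,(275,140),8)
a=ray('top',T((172,76)),.078);b=ray('top',T((792,262)),.078);c=ray('top',T((48,455)),.078)
v=b-a;w=a-c
print(np.hypot(*v[:2]),np.degrees(np.arctan2(v[1],v[0]))+90, np.hypot(*w[:2]),np.degrees(np.arctan2(w[1],w[0])))
E
python3 -m handwheel '[{"wx":0.1,"wy":0,"wz":0.1,"dx":0.1,"dy":-0.5,"dz":0.6,"gripper":10},{"wx":0.2,"wy":0,"wz":0.2,"dx":0.2,"dy":-1,"dz":0.6,"gripper":10},{"wx":0.2,"wy":0,"wz":0.2,"dx":0.2,"dy":-1,"dz":0.6,"gripper":10},{"wx":0.2,"wy":0,"wz":0.2,"dx":0.2,"dy":-1,"dz":0.6,"gripper":10},{"wx":0.2,"wy":0,"wz":0.2,"dx":0.2,"dy":-1,"dz":0.6,"gripper":10},{"wx":0.2,"wy":0,"wz":0.2,"dx":0.2,"dy":-1,"dz":0.6,"gripper":10},{"wx":0.2,"wy":0,"wz":0.2,"dx":0.2,"dy":-1,"dz":0.6,"gripper":10},{"wx":0.2,"wy":0,"wz":0.2,"dx":0.2,"dy":-1,"dz":0.6,"gripper":10},{"wx":0.2,"wy":0,"wz":0.2,"dx":0.2,"dy":-1,"dz":0.6,"gripper":10},{"wx":0.2,"wy":0,"wz":0.2,"dx":0.2,"dy":-1,"dz":0.6,"gripper":10}]'; python3 - <<'E'
from h import *
ims={n:optics.read_camera(n) for n in('side','top')}
st()
for n,im in ims.items(): cv2.imwrite(f'pics/{n}9.png',im)
o=(238,160);cv2.imwrite('pics/s9c.png',cv2.resize(ims['side'][150:210,228:308],None,fx=10,fy=10,interpolation=cv2.INTER_CUBIC))
E
```

```text
0.20624687058583419 -24.586905026315222 0.13234674244755157 -24.825891122369576
t: 14.13
ee_pos: [0.5974, -0.1443, 0.1122]
orientation: [[-0.353, 0.936, 0.002], [0.936, 0.353, -0.001], [-0.002, 0.002, -1.0]]
wrist_force: [3.3, 0.8, 6.2]
opening: 0.195
t 14.23 p [ 0.5974 -0.1443  0.1122] yaw 110.68 tilt [ 0.0023 -0.0008] F [3.5 0.4 5.2] M [ 0.11 -0.71  0.2 ] op 16.7 q [ 28.  34. -23. 101.  17.  49.  17.]
```

View pics/s9c.png

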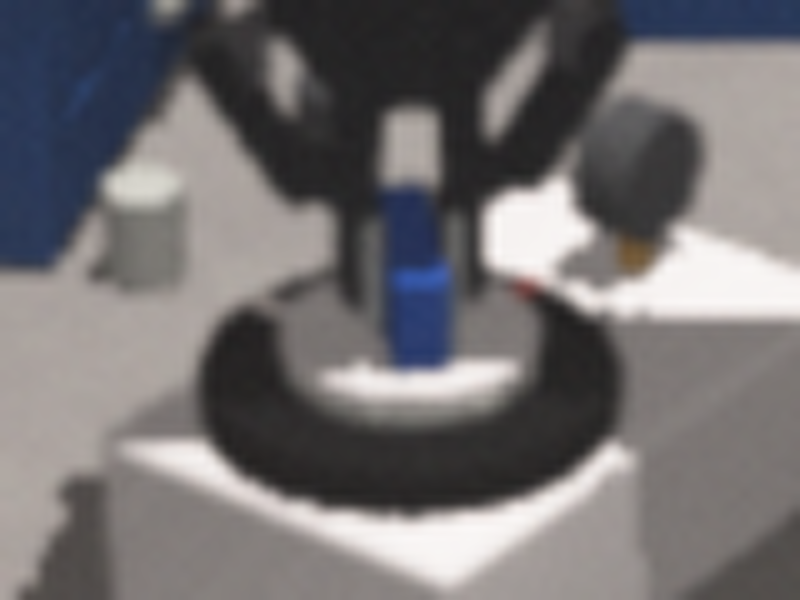

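View pics/side9.png

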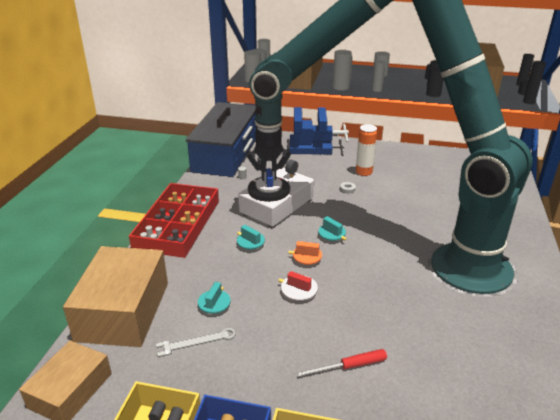

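```bash
python3 - <<'E'
from h import *
print(robot.job_done()); st()
E
```

```text
the job is handed in; nothing more can be done
None
the job is handed in; nothing more can be done
```

The pressure cap with the blue grip is in the filler neck and turned about 45° clockwise to the yellow vent mark. I handed the job in at 14.2 s, with the gripper still holding the cap and pressing it down. No verdict came back.

- **Seating:** The cap went in with almost no resistance and met the rim at a tool height of 112.2 mm, as predicted. It stayed at that height through the turn, pressed down with about 5–6 N and tilted less than 0.2°.
- **Turn:** The tool turned from 155.7° to 110.7°. That puts the cap at about -69.3°, against a white mark I measured at about -24.5°, so roughly 44.8° past it. I commanded no turn past that, well short of the click at 63°. The wrist felt a return torque of about 0.1–0.2 N m, as expected from the spring.
- **Not confirmed by sight:** At the end the gripper hid both the arrow and the yellow mark. The final angle therefore comes from the tool's position and the outline of the grip, which agreed to within about 2–3° where I could read it.
- **Small disagreements:**
  - The two cameras differed by a few mm when locating parts.
  - A sideways force of about 3.5 N remained, and a 1 mm correction did not remove it.
- **Other items:** In the last side picture the wide red cap and the other items I could see were where they started.

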